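# Put the toppings back on their own coasters

## Robot

A 7-joint arm with a two-finger parallel gripper is mounted at the origin on the work surface. World frame = base frame: x ahead of the robot, y to its left, z up, the work surface at z = 0. Lengths are in m, angles in rad, forces in N, time in s.
With the tool pointing down it reaches from about 0.425 to 0.875 m from the base axis. Payload 4.7 kg.
Tool frame: the origin (TCP) lies at the very end of the fingers, on their centre line; the grasp point (between the pads) lies 19 mm behind it; z points along the fingers, y is the line along which they close (so a half turn about z gives the same grasp; the last joint's range is limited). The gripper opens to 87 mm and grips with 3 to 60 N. Pads are 19 mm wide; open, the fingers measure 117 mm over their backs; the gripper's body (75 mm by 190 mm) begins 51 mm behind the grasp point.
Start: joints at [1.121, 0.321, -0.07, 1.45, 0.023, 1.371, -0.057], TCP at [0.291, -0.581, 0.223] pointing down, gripper open.
Joint ranges: [-2.86, 2.86], [-0.3, 2.09], [-1.38, 1.24], [0.06, 2.45], [-1.56, 4.7], [0.09, 2.05], [-2.69, 2.69]. Speed limits (rad/s): [2.57, 2.57, 3.14, 3.14, 3.14, 3.14, 3.14].

## Interface

Orientations are given as a rotation vector (axis times angle).
In Python, from bench import ctrl, imaging, ticket gives the robot as it stands.
- The arm moves only by the tool jog_arm, never from a script. Its argument "rows" is text: rows parted by semicolons, each of 7 numbers parted by spaces: the shift along the tool's x, y, z in cm, then the turn, a rotation vector about the tool's x, y, z in rad, then the closure, from -1 (fully open) to 1 (shut), so that 0 is half open. A call has 1 to 5 rows; each row shifts and turns the commanded pose from where the row before left it, along the tool's axes as they then stand; what a row does not reach is not made up. A row lasts 1/8 s, in which the tool goes at most 62.5 mm and 10.7 degrees, less where a joint would pass 70% of its speed; a pose out of reach is approached as far as the arm can. A call with a gripper value outside its range is refused whole. The fingers move at their own pace and stop on an object; "force" is the grip in N (left out, the last holds). Time passes only in rows, so rows that do not move let the fingers close. It gives the time, the measured TCP pose, the force, the opening and the grip force at its end, in the units of the state.
- ctrl.get_state(): the state, without advancing time (a new reading comes with each control period).
- imaging.get_image(name): name is "scene" or "top"; returns a dict with "img" (480x640x3 uint8, blue, green, red), "vertical_fov" (degrees; the focal length in pixels is half the picture's height over the tangent of half this angle, whatever the lens; pixels are square), "cx", "cy" (the principal point, pixels), "origin" and "orientation" of the camera in the world. Camera axes: x right, y down, z forward; pixel columns grow to the right and rows downward; lengths in m; the calibration is good to about 2 mm. A picture is of the moment at which its call begins. There is no depth.
- ticket.close_job(): hands the job in; it is judged then, once.
The state is a dict: "time": time; "joint_positions": joint angles; "qd": joint speeds; "joint_torque": joint torques, N m; "position": TCP position; "tool_rot": TCP orientation; "ft_force": force on the tool from outside, world axes, zero at the start; "torque": the same for the moment, N m; "grip_width": opening from 0.0 (shut) to 1.0 (fully open); "grip_force": force on a finger pad.
Only numpy, scipy, OpenCV 4.12 (cv2) and the standard library are available. Lean on these libraries where they do the work, as an engineer would, in place of code of your own. Each camera call takes 0.05 s, during which the arm holds its last target. There are 200 camera calls.

## Task

The toppings on the ice cream counter stand on each other's coasters: put the blue enamel mug on the blue coaster, the cream ramekin on the white coaster and the red-lidded hazelnut jar on the red coaster, each upright and well centred. To make room, park any one of the three upright in the middle of the empty cork coaster and let go of it there until its own place is free; never stack one on another. Set everything down gently without dropping or tipping it, leave the nut chopper, cone stand and muddler where they are, and let go of everything at the end.

Things in the scene. Friction and masses are not known exactly. Their poses are not given: they have to be found in the camera images.
- mug_mid (a point): speckled blue enamel mug with a black rim, open at the top, 64 mm outside diameter, 70 mm tall, straight wall 4 mm thick; this point is on its axis, half-way up (35 mm above its underside). z is up; its one handle is on the +y side, 8 mm thick, and reaches 60 mm from the axis. At the start it stands on the red coaster.
- ramekin_mid (a point): cream ceramic ramekin with a ribbed side, open at the top, 64 mm outside diameter, 44 mm tall, wall 5 mm thick; this point is on its axis, half-way up (22 mm above its underside), z up. At the start it stands on the blue coaster.
- jar_mid (a point): closed glass jar of hazelnuts with a red lid (lid 20 mm tall), 62 mm diameter (lid 63 mm), 80 mm tall; this point is on its axis, half-way up (40 mm above its underside), z up. At the start it stands on the white coaster.
- blue_top (a point): blue round coaster, 96 mm across and 5 mm thick, fixed to the counter; this point is the centre of its top face, z up. The mug belongs here.
- white_top (a point): white marble round coaster, 96 mm across and 5 mm thick, fixed to the counter; this point is the centre of its top face, z up. The ramekin belongs here.
- red_top (a point): red round coaster, 96 mm across and 5 mm thick, fixed to the counter; this point is the centre of its top face, z up. The jar belongs here.
- cork_top (a point): brown cork round coaster, 96 mm across and 5 mm thick, fixed to the counter; this point is the centre of its top face, z up. Empty at the start: the parking place.
- chopper: hand-crank nut chopper, loose, on a squat glass jar 88 mm across, with a red hopper and a black cast-iron crank reaching 110 mm to its -y side, 165 mm tall, 0.9 kg; origin at the centre of its underside. Leave it alone.
- cone_stand: cast aluminium cone stand, loose, with three waffle cones, 90 x 220 mm (x, y), 153 mm tall; origin at the centre of its underside. Leave it alone.
- muddler: beechwood muddler, loose, lying along its own x, 210 mm long, 36 mm thick; origin at the middle of its underside. Leave it alone.
There are look-alikes about, which are no part of the job. What is shaped like the part that bears mug_mid but green or pink is not meant.

How it is judged:
By the outcome, as a careful person would: the job done as asked, in the order asked, and still so for the second after the job is handed in, with the robot touching nothing.
It also fails if it takes over 115 s, if anything falls off the work surface, if the arm or the gripper's body presses on something with over 40 N, if the wrist force passes 120 N, or if a joint passes its speed limit or range.

## Working session

There is one attempt and no reset: what is moved stays moved. The work goes in short steps, Python scripts to look and compute and a tool call to move; the robot and the scene stay as the last step left them, time stands still between calls to the robot, and variables do not carry over. Pictures are saved under pics/ and viewed, at most 14 in all, crops included, and the job is handed in when it is done.

Besides the shell and the picture viewer there is one more tool, called after ">>>" in YAML: its name, and indented under it one key for each argument. jog_arm: Moves the arm, as the interface text tells. Its arguments: {"type":"object","properties":{"rows":{"type":"string"},"force":{"type":"number"}},"required":["rows"]}

```bash
mkdir -p pics; ls; python3 - <<'E'
from bench import ctrl, imaging
import cv2,numpy as np
for n in("scene","top"):
    d=imaging.get_image(n); cv2.imwrite(f"pics/{n}0.png",d["img"]); print(n,{k:v for k,v in d.items() if k!="img"})
s=ctrl.get_state();print({k:np.round(v,3).tolist() for k,v in s.items()})
E
```

```text
pics
scene {'vertical_fov': 45.42454879654881, 'cx': 326.2468393305133, 'cy': 245.49199964723377, 'origin': array([ 1.83403004, -0.09782152,  1.31478656]), 'orientation': array([-1.84824052, -1.65495665,  0.6965174 ])}
top {'vertical_fov': 53.660215893992365, 'cx': 318.2873240194252, 'cy': 233.08500389872307, 'origin': array([0.48764286, 0.00435385, 1.3766418 ]), 'orientation': array([-2.1897728,  2.1548325, -0.0777872])}
{'time': 0.1, 'joint_positions': [1.121, 0.322, -0.07, 1.452, 0.023, 1.371, -0.057], 'qd': [-0.0, -0.002, 0.001, -0.005, -0.001, -0.002, 0.001], 'joint_torque': [-0.0, -49.257, -0.406, -31.34, -0.064, 0.04, 0.0], 'position': [0.291, -0.581, 0.222], 'tool_rot': [-3.056, -0.722, 0.001], 'ft_force': [-0.044, -0.107, -0.521], 'torque': [-0.028, 0.013, -0.04], 'grip_force': 0.0, 'grip_width': 0.998}
```

View pics/scene0.png

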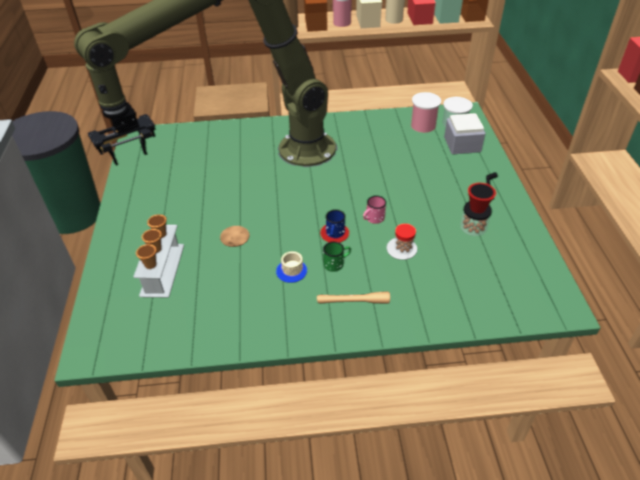

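View pics/top0.png

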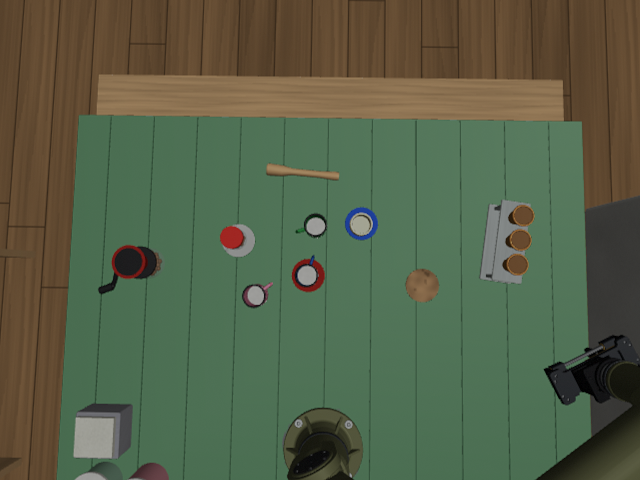

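```bash
cat > h.py <<'E'
import numpy as np, cv2
from scipy.spatial.transform import Rotation as R
def ray(d,u,v):
    f=d["img"].shape[0]/2/np.tan(np.radians(d["vertical_fov"]/2))
    r=R.from_rotvec(d["orientation"]).apply([(u-d["cx"])/f,(v-d["cy"])/f,1.]); return np.array(d["origin"]),r/np.linalg.norm(r)
def onz(d,u,v,z):
    o,r=ray(d,u,v); return o+r*(z-o[2])/r[2]
def tri(d1,p1,d2,p2):
    o1,a=ray(d1,*p1); o2,b=ray(d2,*p2)
    t=np.linalg.lstsq(np.c_[a,-b],o2-o1,rcond=None)[0]
    q1,q2=o1+a*t[0],o2+b*t[1]; return (q1+q2)/2,np.linalg.norm(q1-q2)
def proj(d,P):
    f=d["img"].shape[0]/2/np.tan(np.radians(d["vertical_fov"]/2))
    c=R.from_rotvec(d["orientation"]).inv().apply(np.array(P)-d["origin"]); return c[:2]/c[2]*f+[d["cx"],d["cy"]]
def mask(img,ranges):
    h=cv2.cvtColor(img,cv2.COLOR_BGR2HSV); m=0
    for lo,hi in ranges: m=m|cv2.inRange(h,np.array(lo),np.array(hi))
    return m
def get(n):
    from bench import imaging
    d=imaging.get_image(n); return d
E
python3 - <<'E'
from h import *
import pickle
D={n:get(n) for n in("scene","top")}; pickle.dump(D,open("D.pkl","wb"))
a=D["top"]["img"][195:315,210:450]; b=D["scene"]["img"][185:295,210:430]
cv2.imwrite("pics/ta.png",cv2.resize(np.vstack([a]),None,fx=3.3,fy=3.3,interpolation=cv2.INTER_CUBIC))
cv2.imwrite("pics/sa.png",cv2.resize(b,None,fx=3.6,fy=3.6,interpolation=cv2.INTER_CUBIC))
E
```

```text
(no output)
```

View pics/ta.png

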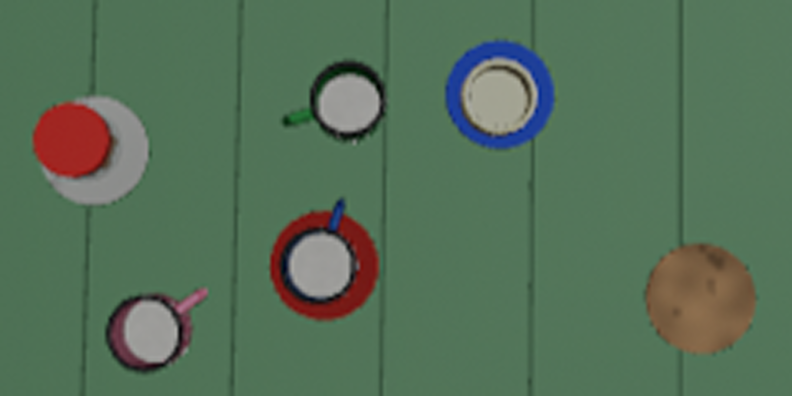

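View pics/sa.png

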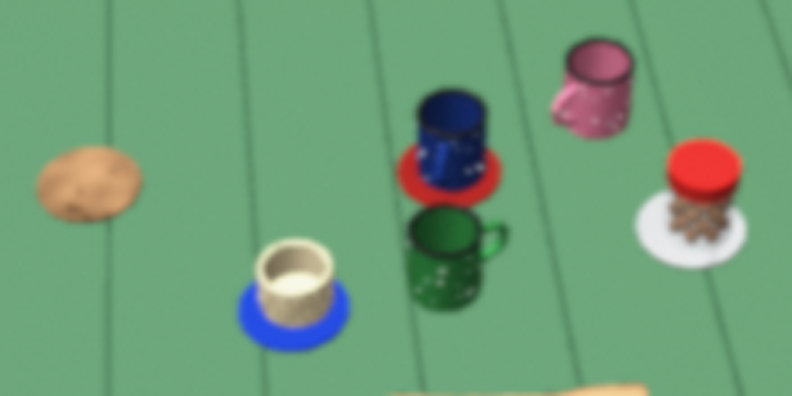

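The top view shows the blue mug at (307,274) on the red coaster, the ramekin at (360,223) on blue, the red-lidded jar at (233,238) on white, and the empty cork coaster at (422,285). Three things could pass for the mug:
- dark blue at top (307,274), scene (335,224)
- green at top (315,225), scene (333,256)
- pink at top (256,295), scene (375,208)

I choose the blue one, which stands on red, and the crop confirms it. Its handle points roughly +x.

```bash
cat > m.py <<'E'
from h import *
RED=[((0,140,70),(8,255,255)),((172,140,70),(180,255,255))]
BLUE=[((108,150,130),(125,255,255))]; CORK=[((5,60,90),(20,200,255))]
WHITE=[((0,0,120),(180,35,255))]; CREAM=[((18,20,90),(38,130,255))]
NOTRED=None
# name: mask ranges, top ROI, scene ROI (u0,v0,u1,v1), z guess, diameter
def blob(d,rng,roi,inv=None):
    u0,v0,u1,v1=roi; m=np.zeros(d["img"].shape[:2],np.uint8)
    m[v0:v1,u0:u1]=mask(d["img"],rng)[v0:v1,u0:u1]
    m=cv2.morphologyEx(m,cv2.MORPH_OPEN,np.ones((2,2),np.uint8))
    c=max(cv2.findContours(m,cv2.RETR_EXTERNAL,cv2.CHAIN_APPROX_NONE)[0],key=cv2.contourArea)
    return c[:,0]
def circ(d,c,z):   # min enclosing circle of contour rectified onto plane z, mm
    p=np.array([onz(d,u,v,z)[:2] for u,v in c],np.float32)
    (x,y),r=cv2.minEnclosingCircle(p*1000); return np.array([x/1000,y/1000]),2*r
def both(D,rng,rt,rs,z):
    ct,dt=circ(D["top"],blob(D["top"],rng,rt),z); cs,ds=circ(D["scene"],blob(D["scene"],rng,rs),z)
    P,g=tri(D["top"],proj(D["top"],[*ct,z]),D["scene"],proj(D["scene"],[*cs,z]))
    return ct,dt,cs,ds,P,g
E
python3 - <<'E'
from m import *
import pickle
D=pickle.load(open("D.pkl","rb"))
J=[("blue_top",BLUE,(335,200,385,247),(270,255,312,285),.005),
("white_top",WHITE,(215,215,262,262),(383,232,422,262),.005),
("red_top",RED,(285,252,332,297),(315,215,355,245),.005),
("cork_top",CORK,(400,262,445,307),(215,220,255,250),.005),
("lid",[((0,140,150),(8,255,255)),((172,140,150),(180,255,255))],(210,215,250,255),(390,222,420,244),.085),
("ram rim",CREAM,(340,205,382,242),(276,248,310,280),.049)]
for n,r,a,b,z in J:
    ct,dt,cs,ds,P,g=both(D,r,a,b,z)
    print(n,"top",ct.round(4),"d%.0f"%dt,"scene",cs.round(4),"d%.0f"%ds,"tri",P.round(4),"gap %.4f"%g)
t=D["top"]["img"]
h=cv2.cvtColor(t,cv2.COLOR_BGR2HSV)
for y in range(254,297,2): print(y,' '.join("%3d/%3d"%(h[y,x,0],h[y,x,2]) for x in range(288,328,2)))
E
```

```text
blue_top top [ 0.631 -0.104] d94 scene [ 0.6392 -0.0967] d95 tri [ 0.6321 -0.1006 -0.0022] gap 0.0080
white_top top [0.5763 0.2522] d96 scene [0.584  0.2584] d98 tri [ 0.5771  0.2569 -0.0025] gap 0.0068
red_top top [0.479  0.0477] d94 scene [0.4885 0.0549] d94 tri [ 0.4793  0.052  -0.0038] gap 0.0080
cork_top top [ 0.456  -0.2797] d94 scene [ 0.4639 -0.2715] d94 tri [ 0.4561 -0.2766 -0.0012] gap 0.0086
lid top [0.5798 0.2576] d59 scene [0.5935 0.2608] d78 tri [0.5809 0.2623 0.0722] gap 0.0043
ram rim top [ 0.6239 -0.0984] d62 scene [ 0.6486 -0.0945] d92 tri [ 0.6265 -0.0973  0.0259] gap 0.0057
254  65/115  66/115  66/116  66/116  66/115  67/115  66/115  66/116  66/115  66/116  65/116  65/116  65/116  65/109  65/116  66/115  66/116  66/116  66/117  66/ 86
256  66/115  66/115  66/115  66/115  66/115  66/115  66/115  65/115  66/116  66/116  66/116  64/117 110/ 67  93/ 87  66/116  66/116  66/116  66/116  66/117  67/ 86
258  66/115  65/115  66/115  66/116  67/115  66/116  67/116  68/118  66/101  50/105  38/100  53/ 97 111/121  79/ 86  66/117  66/115  66/116  66/116  65/117  66/ 86
260  65
[... 2408 characters left out ...]
/116  18/102  68/119  67/116  65/114  66/102
290  65/115  65/115  66/116  66/115  66/116  68/118  40/ 92   7/111   1/121   1/121   0/119   1/119   1/119   6/111  46/102  67/117  66/116  66/116  66/114  65/102
292  66/115  65/115  66/115  65/115  65/115  66/115  67/116  68/117  67/117  49/ 94  36/ 97  43/ 98  68/120  67/118  66/116  66/116  66/116  65/116  66/112  66/102
294  66/115  65/116  65/115  66/115  66/115  66/115  66/116  66/115  66/115  67/116  66/117  66/116  65/116  65/116  65/116  66/115  65/115  66/116  65/112  66/110
296  66/115  66/115  66/115  65/115  66/116  66/115  66/115  67/115  66/116  66/115  65/116  65/116  65/116  66/116  65/116  66/115  67/116  66/115  66/112  66/110
```

```bash
python3 - <<'E'
from m import *
import pickle
D=pickle.load(open("D.pkl","rb"))
print(onz(D["top"],323,447,.03), onz(D["scene"],307,149,.03))
for n in D: print(n,proj(D[n],[.291,-.581,.222]),proj(D[n],[.291,-.581,.273]))
E
```

```text
[ 0.01242386 -0.00043246  0.03      ] [ 0.04362194 -0.00135681  0.03      ]
scene [129.73139681 158.24563371] [125.53199803 144.98573149]
top [569.27781755 360.40389837] [580.87019077 364.52628079]
```

>>> jog_arm:
  rows: "0 0 0 0 0 0.155 -1; 0 0 0 0 0 0.155 -1; 0 0 0 0 0 0.154 -1; 3.4 -4.8 0 0 0 0 -1; 3.4 -4.8 0 0 0 0 -1"
  force: 15

```text
time: 0.82
position: [0.3591, -0.4844, 0.2221]
tool_rot: [-3.141, 0.003, 0.0]
ft_force: [1.0, 0.3, -1.1]
grip_width: 1.004
grip_force: 0.0
```

>>> jog_arm:
  rows: "3.4 -4.8 0 0 0 0 -1; 3.4 -4.8 0 0 0 0 -1; 3.4 -4.8 0 0 0 0 -1; 3.4 -4.8 0 0 0 0 -1; 3.4 -4.8 0 0 0 0 -1"

```text
time: 1.45
position: [0.5296, -0.2438, 0.2226]
tool_rot: [3.141, -0.001, 0.0]
ft_force: [0.4, -0.1, -0.8]
grip_width: 0.997
grip_force: 0.0
```

>>> jog_arm:
  rows: "0 0 0 0 0 0 -1; 0 0 0 0 0 0 -1"

```text
time: 1.7
position: [0.5285, -0.2457, 0.2223]
tool_rot: [3.141, 0.0, -0.001]
ft_force: [0.2, -0.6, -0.4]
grip_width: 1.0
grip_force: 0.0
```

```bash
python3 - <<'E'
from m import *
from bench import ctrl
p=np.array(ctrl.get_state()["position"]); out=[]
for n in("top","scene"):
    d=get(n); c=proj(d,p); u,v=(c-[60,50]).astype(int)
    im=cv2.resize(d["img"][v:v+100,u:u+120],None,fx=6,fy=6,interpolation=cv2.INTER_CUBIC)[:, :]
    for q in([0,0,0],[0,.0435,0],[0,-.0435,0],[0,.0585,0],[0,-.0585,0]):
        x=((proj(d,p+q)-[u,v]+.5)*6).astype(int); cv2.circle(im,tuple(int(i) for i in x),3,(255,0,255),-1)
    cv2.imwrite(f"pics/g_{n}.png",im); print(n,u,v)
E
```

```text
top 367 207
scene 174 148
```

View pics/g_top.png

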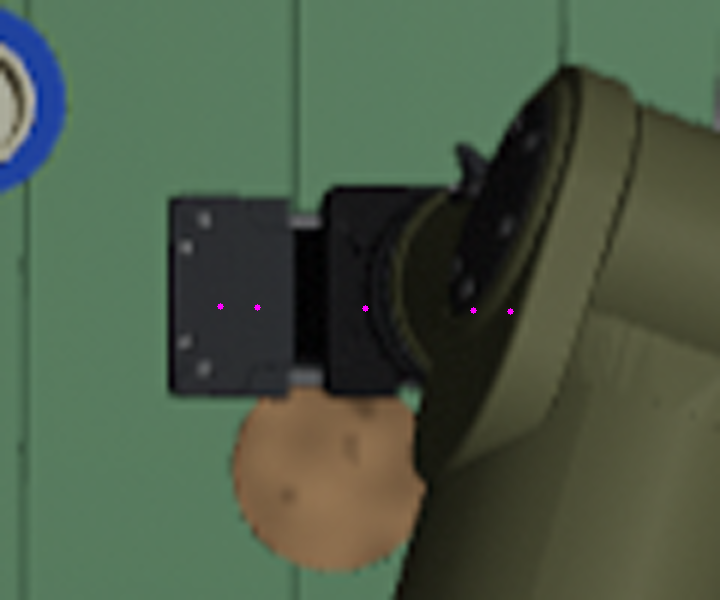

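View pics/g_scene.png

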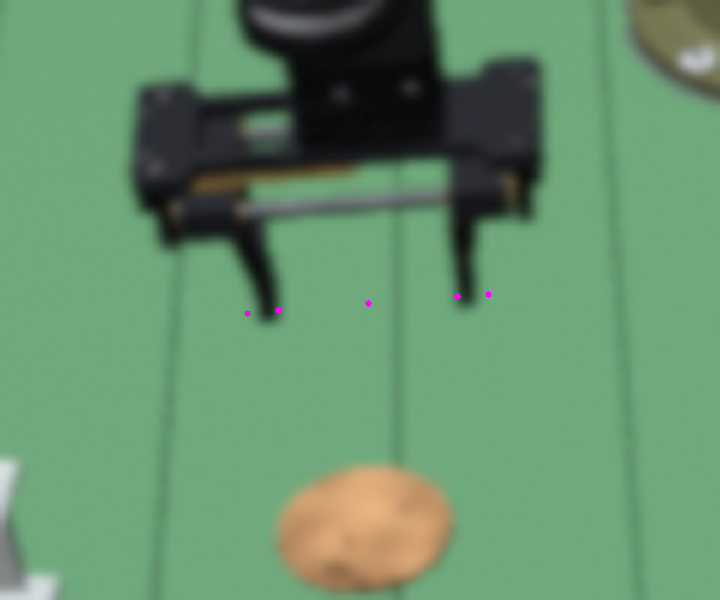

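The scene crop shows the fingertips landing on their projected points, within about 1 px, so the scene calibration holds there. The two views still disagree by about 8 mm at table level. I'll approach at the midpoint and check the gripper against the ramekin directly.

>>> jog_arm:
  rows: "3.3 -5 0 0 0 0 -1; 3.3 -5 0 0 0 0 -1; 3.3 -5 2 0 0 0 -1; 0 0 5 0 0 0 -1; 0 0 5 0 0 0 -1"

```text
time: 2.42
position: [0.6278, -0.0971, 0.1016]
tool_rot: [3.141, -0.002, 0.002]
ft_force: [0.2, -0.7, -0.0]
grip_width: 0.999
grip_force: 0.0
```

>>> jog_arm:
  rows: "0 0 2.2 0 0 0 -1; 0 0 0 0 0 0 -1; 0 0 0 0 0 0 -1"

```text
time: 2.8
position: [0.6283, -0.0972, 0.0822]
tool_rot: [3.141, -0.003, 0.003]
ft_force: [0.4, -0.1, 1.2]
grip_width: 1.0
grip_force: 0.0
```

```bash
python3 - <<'E'
from m import *
from bench import ctrl
p=np.array(ctrl.get_state()["position"]); print(p)
d=get("scene"); c=proj(d,p); u,v=(c-[50,40]).astype(int)
im=cv2.resize(d["img"][v:v+90,u:u+110],None,fx=7,fy=7,interpolation=cv2.INTER_CUBIC)
def dot(P,col):
    x=((proj(d,P)-[u,v]+.5)*7).astype(int); cv2.circle(im,tuple(int(i) for i in x),2,col,-1)
for sy in(.0435,-.0435):
    for sx in(-.0095,.0095): dot(p+[sx,sy,0],(255,0,255))
t=np.linspace(0,6.28,24)
for a in t:
    dot([.632+.032*np.cos(a),-.0915+.032*np.sin(a),.049],(0,0,255))
    dot([.624+.032*np.cos(a),-.0985+.032*np.sin(a),.049],(0,255,255))
cv2.imwrite("pics/g2.png",im)
E
```

```text
[ 0.62831762 -0.09717299  0.08216699]
```

View pics/g2.png

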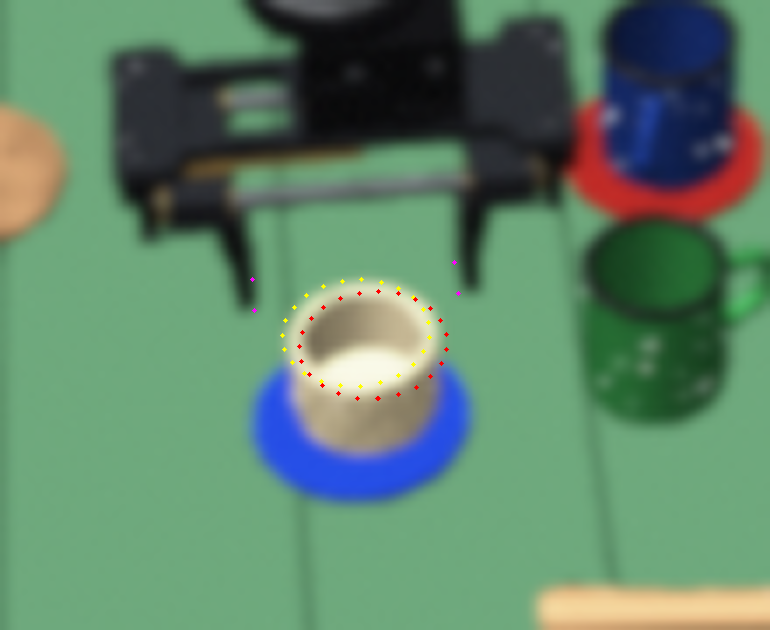

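The scene crop puts the rim between the two estimates, at about (0.629, -0.0965), so the gripper straddles it. I'll descend, centre it along y, open, turn 90° and centre it along x. That gives a true position to calibrate against.

>>> jog_arm:
  rows: "0 0 3 0 0 0 -1; 0 0 2 0 0 0 -1; 0 0 1.8 0 0 0 -1; 0 0 0 0 0 0 -0.6; 0 0 0 0 0 0 -0.5"
  force: 6

```text
time: 3.48
position: [0.6282, -0.096, 0.0134]
tool_rot: [3.141, -0.0, 0.002]
ft_force: [-0.4, 1.1, -0.5]
grip_width: 0.855
grip_force: 0.0
```

>>> jog_arm:
  rows: "0 0 0 0 0 0 0; 0 0 0 0 0 0 0; 0 0 0 0 0 0 0"

```text
time: 3.85
position: [0.6283, -0.0962, 0.0137]
tool_rot: [3.141, -0.0, 0.003]
ft_force: [0.5, 0.1, 3.4]
grip_width: 0.731
grip_force: 6.0
```

>>> jog_arm:
  rows: "0 0 0 0 0 0 -1; 0 0 0 0 0 0 -1; 0 0 -3 0 0 0 -1; 0 0 -3 0 0 -0.1745 -1; 0 0 0 0 0 -0.1745 -1"

```text
time: 4.47
position: [0.6294, -0.0959, 0.0756]
tool_rot: [3.091, 0.554, 0.007]
ft_force: [-0.3, 1.0, 0.0]
grip_width: 0.995
grip_force: 0.0
```

>>> jog_arm:
  rows: "0 0 0 0 0 -0.1745 -1; 0 0 0 0 0 -0.1745 -1; 0 0 0 0 0 -0.1745 -1; 0 0 0 0 0 -0.1745 -1; 0 0 0 0 0 -0.1745 -1"

```text
time: 5.1
position: [0.6271, -0.0958, 0.0723]
tool_rot: [-2.568, -1.809, 0.001]
ft_force: [0.0, -0.3, 0.3]
grip_width: 0.996
grip_force: 0.0
```

>>> jog_arm:
  rows: "0 0 0 0 0 -0.1745 -1; 0 0 0 0 0 -0.1745 -1; 0 0 0 0 0 0 -1; 0 0 0 0 0 0 -1"

```text
time: 5.6
position: [0.6273, -0.096, 0.0725]
tool_rot: [-2.225, -2.217, 0.0]
ft_force: [-0.3, 0.4, 0.4]
grip_width: 1.001
grip_force: 0.0
```

```bash
python3 -c "
from bench import ctrl;import numpy as np
s=ctrl.get_state();print(np.round(s['joint_positions'],2),s['position'],s['tool_rot'])"
```

```text
[ 0.61  0.48 -0.64  1.64  0.31  1.13 -0.11] [ 0.62733059 -0.09596485  0.07253125] [-2.22498303e+00 -2.21740311e+00  3.83962531e-04]
```

>>> jog_arm:
  rows: "0 0 3 0 0 0 -1; 0 0 1.8 0 0 0 -1; 0 0 1 0 0 0 -1; 0 0 0 0 0 0 -0.6; 0 0 0 0 0 0 -0.5"

```text
time: 6.22
position: [0.6282, -0.0959, 0.0156]
tool_rot: [2.221, 2.22, 0.001]
ft_force: [0.1, 0.7, -0.0]
grip_width: 0.853
grip_force: 0.0
```

>>> jog_arm:
  rows: "0 0 0 0 0 0 0; 0 0 0 0 0 0 0; 0 0 0 0 0 0 0; 0 0 0 0 0 0 0"
  force: 15

```text
time: 6.72
position: [0.6283, -0.096, 0.0156]
tool_rot: [2.221, 2.22, 0.001]
ft_force: [0.3, -0.1, 5.2]
grip_width: 0.738
grip_force: 15.0
```

```bash
python3 - <<'E'
from m import *
from bench import ctrl
import pickle
s=ctrl.get_state();print(s['position'],s['ft_force'])
D={n:get(n) for n in("scene","top")}; pickle.dump(D,open("D2.pkl","wb"))
# non-occluded scene rims: mug black rim, lid top face, for later
d=D["scene"];im=d["img"]
cv2.imwrite("pics/s3.png",cv2.resize(im[185:290,225:430],None,fx=3.8,fy=3.8,interpolation=cv2.INTER_CUBIC))
E
```

```text
[ 0.62825326 -0.0959699   0.01564241] [ 0.31411876 -0.07423448  5.15615924]
```

>>> jog_arm:
  rows: "0 0 -1 0 0 0 0.2; 0 0 -3 0 0 0 0.2; 0 0 -4 0 0 0 0.2; 0 0 0 0 0 0 0.2"
  force: 20

```text
time: 7.32
position: [0.6295, -0.0959, 0.098]
tool_rot: [2.219, 2.218, 0.005]
ft_force: [-0.2, 0.0, -1.7]
grip_width: 0.735
grip_force: 20.0
```

>>> jog_arm:
  rows: "-3.6 -3.4 0 0 0 0 0.2; -3.6 -3.4 0 0 0 0 0.2; -3.6 -3.4 0 0 0 0 0.2; -3.6 -3.4 0 0 0 0 0.2; -3.6 -3.2 0 0 0 0 0.2"

```text
time: 7.95
position: [0.4567, -0.2765, 0.0932]
tool_rot: [-2.22, -2.219, 0.001]
ft_force: [-0.1, -1.0, -2.0]
grip_width: 0.737
grip_force: 20.0
```

>>> jog_arm:
  rows: "0 0 0 0 0 0 0.2; 0 0 0 0 0 0 0.2; 0 0 4 0 0 0 0.2; 0 0 2 0 0 0 0.2; 0 0 0 0 0 0 0.2"

```text
time: 8.57
position: [0.4588, -0.2732, 0.0328]
tool_rot: [-2.215, -2.221, -0.0]
ft_force: [0.9, 0.9, -1.6]
grip_width: 0.739
grip_force: 20.0
```

>>> jog_arm:
  rows: "0 0 0.8 0 0 0 0.2; 0 0 0.4 0 0 0 0.2; 0 0 0.2 0 0 0 0.2; 0 0 0 0 0 0 0.2; 0 0 0 0 0 0 0.2"

```text
time: 9.2
position: [0.4596, -0.2761, 0.0211]
tool_rot: [2.222, 2.22, -0.0]
ft_force: [0.3, -0.5, -1.5]
grip_width: 0.736
grip_force: 20.0
```

>>> jog_arm:
  rows: "0 0 0.3 0 0 0 0.2; 0 0 0.1 0 0 0 0.2; 0 0 0 0 0 0 0.2; 0 0 0 0 0 0 0.2"

```text
time: 9.7
position: [0.4594, -0.2759, 0.0168]
tool_rot: [2.222, 2.221, -0.0]
ft_force: [0.6, 0.9, -1.7]
grip_width: 0.735
grip_force: 20.0
```

>>> jog_arm:
  rows: "0 0 0.1 0 0 0 0.2; 0 0 0 0 0 0 0.2"

```text
time: 9.95
position: [0.4594, -0.2759, 0.0157]
tool_rot: [2.222, 2.221, -0.0]
ft_force: [0.8, 0.1, -1.8]
grip_width: 0.739
grip_force: 20.0
```

>>> jog_arm:
  rows: "0 0 0.1 0 0 0 0.2; 0 0 0 0 0 0 0.2; 0 0 0 0 0 0 0.2"

```text
time: 10.32
position: [0.4595, -0.2759, 0.0156]
tool_rot: [2.222, 2.221, -0.001]
ft_force: [-2.1, 1.8, 5.4]
grip_width: 0.735
grip_force: 20.0
```

>>> jog_arm:
  rows: "0 0 0.05 0 0 0 0.2; 0 0 0 0 0 0 0.2"

```text
time: 10.58
position: [0.4594, -0.2759, 0.0156]
tool_rot: [-2.222, -2.221, 0.001]
ft_force: [-5.2, 1.9, 10.0]
grip_width: 0.736
grip_force: 20.0
```

>>> jog_arm:
  rows: "0 0 0 0 0 0 -0.55; 0 0 0 0 0 0 -0.8; 0 0 0 0 0 0 -1; 0 0 -3 0 0 0 -1; 0 0 -5 0 0 0 -1"

```text
time: 11.2
position: [0.458, -0.275, 0.0934]
tool_rot: [-2.219, -2.218, 0.0]
ft_force: [0.5, -0.4, 1.1]
grip_width: 0.995
grip_force: 0.0
```

>>> jog_arm:
  rows: "0 0 -5.5 0 0 0 -1; 0 0 -5 0 0 0 -1; -5 -1.8 0 0 0 0 -1; -5 -1.8 0 0 0 0 -1; -5 -1.8 0 0 0 0 -1"

```text
time: 11.82
position: [0.4048, -0.4273, 0.1995]
tool_rot: [2.221, 2.221, -0.001]
ft_force: [-0.0, -0.0, 0.6]
grip_width: 1.0
grip_force: 0.0
```

>>> jog_arm:
  rows: "-5 -1.8 0 0 0 0 -1; 0 0 0 0 0 0 -1; 0 0 0 0 0 0 -1"

```text
time: 12.2
position: [0.3877, -0.4751, 0.1988]
tool_rot: [-2.221, -2.221, -0.002]
ft_force: [0.6, 0.8, 0.1]
grip_width: 0.995
grip_force: 0.0
```

```bash
python3 - <<'E'
from m import *
from bench import ctrl
import pickle
s=ctrl.get_state();print(s['position'],s['ft_force'])
D={n:get(n) for n in("scene","top")}; pickle.dump(D,open("D3.pkl","wb"))
a=cv2.resize(D["top"]["img"][195:315,210:450],None,fx=3.3,fy=3.3,interpolation=cv2.INTER_CUBIC)[:300]
cr=lambda n,u,v,w=26,h=20:cv2.resize(D[n]["img"][v-h:v+h,u-w:u+w],(390,300),interpolation=cv2.INTER_CUBIC)
cv2.imwrite("pics/s4.png",np.vstack([np.hstack([cr("top",422,285),cr("scene",235,232)]),np.hstack([cr("scene",335,225),cr("scene",403,240)])]))
E
```

```text
[ 0.38772583 -0.47511714  0.19883746] [0.59681914 0.83369648 0.14313138]
```

View pics/s4.png

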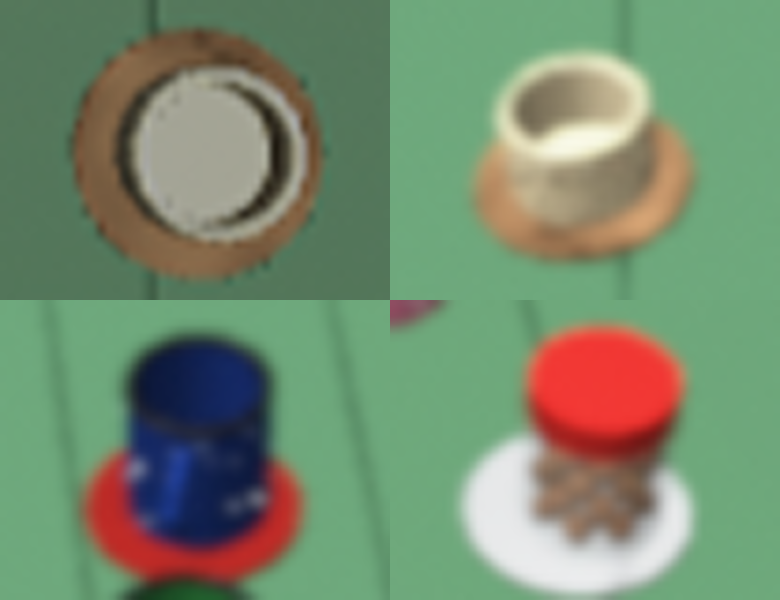

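```bash
python3 - <<'E'
from m import *
import pickle
D=pickle.load(open("D3.pkl","rb")); t=D["top"]; s=D["scene"]
LID=[((0,140,150),(8,255,255)),((172,140,150),(180,255,255))]
J=[("blue",BLUE,(335,200,385,247),(270,255,312,285),.005),("white",WHITE,(215,215,262,262),(383,232,422,262),.005),
("red",RED,(285,252,332,297),(315,215,355,245),.005)]
for n,r,a,b,z in J: 
    ct,dt,cs,ds,P,g=both(D,r,a,b,z); print(n,ct.round(4),cs.round(4),"d %.0f %.0f"%(dt,ds),P.round(4),"%.4f"%g)
# top-view rims
m=mask(t["img"],[((0,0,0),(180,75,255))]); roi=np.zeros_like(m); roi[265:308,404:445]=m[265:308,404:445]
c=max(cv2.findContours(roi,cv2.RETR_EXTERNAL,cv2.CHAIN_APPROX_NONE)[0],key=cv2.contourArea)[:,0]
T={"ram":circ(t,c,.049),"lid":circ(t,blob(t,LID,(210,215,250,255)),.085)}
# mug: dark rim + white inside = non-red inside red disc, opened to drop the handle
red=mask(t["img"],RED); gr=mask(t["img"],[((40,40,60),(90,255,255))])
q=np.zeros_like(red); q[255:295,288:328]=(~(red|gr))[255:295,288:328]
q=cv2.morphologyEx(q,cv2.MORPH_OPEN,cv2.getStructuringElement(cv2.MORPH_ELLIPSE,(9,9)))
c=max(cv2.findContours(q,cv2.RETR_EXTERNAL,cv2.CHAIN_APPROX_NONE)[0],key=cv2.contourArea)[:,0]
T["mug"]=circ(t,c,.075)
S={"ram":(232.9,226.1,.049),"mug":(335.0,215.3,.075),"lid":(405.3,230.6,.085)}
for k,(u,v,z) in S.items():
    P,g=tri(t,proj(t,[*T[k][0],z]),s,(u,v)); print(k,"top",T[k][0].round(4),"d%.0f"%T[k][1],"scene",onz(s,u,v,z)[:2].round(4),"tri",P.round(4),"%.4f"%g)
# mug handle direction (top): blue pixels
b=blob(t,[((105,120,60),(128,255,255))],(305,250,320,268)); e=b[np.argmin(b[:,1])]; print("handle tip",e,onz(t,*e,.04))
E
```

```text
blue [ 0.631  -0.1041] [ 0.6385 -0.0972] d 94 96 [ 0.632  -0.1009 -0.0016] 0.0075
white [0.5763 0.2522] [0.584  0.2584] d 96 98 [ 0.5771  0.2569 -0.0025] 0.0068
red [0.479  0.0477] [0.4885 0.0549] d 94 94 [ 0.4793  0.052  -0.0038] 0.0080
ram top [ 0.4589 -0.2736] d68 scene [ 0.4602 -0.2744] tri [ 0.4589 -0.2743  0.0477] 0.0007
mug top [0.4809 0.0526] d65 scene [0.4766 0.0555] tri [0.4811 0.0537 0.0791] 0.0025
lid top [0.5798 0.2576] d59 scene [0.5834 0.262 ] tri [0.5802 0.2606 0.0816] 0.0046
handle tip [313 257] [0.53247539 0.03589681 0.04      ]
```

```bash
python3 - <<'E'
from m import *
import pickle
D=pickle.load(open("D.pkl","rb"))
for n,rng,rt,rs in [("cork",CORK,(400,262,445,307),(215,220,255,250)),("blue",BLUE,(335,200,385,247),(270,255,312,285)),("white",WHITE,(215,215,262,262),(383,232,422,262)),("red",RED,(285,252,332,297),(315,215,355,245))]:
  for k,r in(("top",rt),("scene",rs)):
    d=D[k]; c=blob(d,rng,r); e=cv2.fitEllipse(cv2.convexHull(c)); (mn,mx)=c.min(0),c.max(0)
    print(n,k,"bbox",mn,mx,"ell",np.round(e[0],1),np.round(e[1],1),"->",onz(d,*e[0],.005).round(4))
d=D["scene"];print("proj mid",proj(d,[.4594,-.276,.049]),proj(d,[.4594,-.278,.005]),proj(D["top"],[.4594,-.276,.049]),proj(D["top"],[.4594,-.278,.005]))
E
```

```text
cork top bbox [407 270] [439 302] ell [422.8 286. ] [32.1 32.7] -> [ 0.4556 -0.2796  0.005 ]
cork scene bbox [222 227] [249 246] ell [235.3 236.8] [19.7 27.9] -> [ 0.465  -0.2723  0.005 ]
blue top bbox [347 209] [378 240] ell [362.1 224.2] [31.7 32. ] -> [ 0.6309 -0.1041  0.005 ]
blue scene bbox [277 265] [307 282] ell [292.1 271.4] [23.  30.4] -> [ 0.6395 -0.0966  0.005 ]
white top bbox [226 225] [255 257] ell [239.8 241.5] [30.6 33.2] -> [0.5753 0.2501 0.005 ]
white scene bbox [388 239] [417 260] ell [402.4 249.2] [21.8 30.3] -> [0.5851 0.2591 0.005 ]
red top bbox [293 260] [325 292] ell [308.8 276. ] [32.3 32.5] -> [0.4787 0.0478 0.005 ]
red scene bbox [322 228] [349 243] ell [335.4 233.6] [19.7 27.8] -> [0.4887 0.0553 0.005 ]
proj mid [232.41108731 225.96675981] [233.54223344 235.77707886] [424.81803925 285.05787775] [422.26739632 284.68646986]
```

The 2x2 morphological opening shifted every mask by about 1 px right and down, which explains the disagreement between the views. I'll fix that and recompute.

```bash
sed -i '/MORPH_OPEN/d' m.py; python3 - <<'E'
from m import *
import pickle
D=pickle.load(open("D.pkl","rb")); t=D["top"]
LID=[((0,140,150),(8,255,255)),((172,140,150),(180,255,255))]
J=[("cork",CORK,(400,262,445,307),(215,220,255,250)),("blue",BLUE,(335,200,385,247),(270,255,312,285)),("white",WHITE,(215,215,262,262),(383,232,422,262)),("red",RED,(285,252,332,297),(315,215,355,245))]
for n,r,a,b in J: 
    ct,dt,cs,ds,P,g=both(D,r,a,b,.005); print(n,ct.round(4),cs.round(4),"d %.0f %.0f"%(dt,ds),P.round(4),"%.4f"%g)
c=circ(t,blob(t,LID,(210,215,250,255)),.085); print("lid",c, tri(t,proj(t,[*c[0],.085]),D["scene"],(405.3,230.6)))
E
```

```text
cork [ 0.4588 -0.2768] [ 0.4587 -0.2747] d 94 94 [ 0.4589 -0.2757  0.0054] 0.0021
blue [ 0.6339 -0.1011] [ 0.6347 -0.0995] d 94 95 [ 0.634  -0.1003  0.0044] 0.0016
white [0.5791 0.2552] [0.5792 0.256 ] d 96 99 [0.5792 0.2556 0.0049] 0.0008
red [0.4818 0.0506] [0.4834 0.0522] d 94 95 [0.4819 0.0515 0.0036] 0.0017
lid (array([0.58248206, 0.25991507]), 59.79728698730469) (array([0.58264987, 0.26115794, 0.08414696]), np.float64(0.0021149902134079664))
```

>>> jog_arm:
  rows: "0 0 0 0 0 0.1745 -1; 0 0 0 0 0 0.1745 -1; 0 0 0 0 0 0.1745 -1; 0 0 0 0 0 0.1745 -1; 0 0 0 0 0 0.1745 -1"

```text
time: 12.92
position: [0.3885, -0.4743, 0.1996]
tool_rot: [2.954, 1.07, 0.0]
ft_force: [-0.7, 0.6, -0.4]
grip_width: 0.999
grip_force: 0.0
```

>>> jog_arm:
  rows: "0 0 0 0 0 0.1745 -1; 0 0 0 0 0 0.1745 -1; 0 0 0 0 0 0.1745 -1; 0 0 0 0 0 0.1745 -1; 0.9 -5 0 0 0 0 -1"

```text
time: 13.55
position: [0.3954, -0.4275, 0.1991]
tool_rot: [3.14, -0.009, -0.0]
ft_force: [0.7, 1.1, -0.6]
grip_width: 1.005
grip_force: 0.0
```

>>> jog_arm:
  rows: "0.9 -5 0 0 0 0 -1; 0.9 -5 0 0 0 0 -1; 0.9 -5 0 0 0 0 -1; 0.9 -5 0 0 0 0 -1; 0.9 -5 0 0 0 0 -1"

```text
time: 14.18
position: [0.4417, -0.1726, 0.1996]
tool_rot: [3.14, 0.004, 0.001]
ft_force: [0.6, 0.3, -0.1]
grip_width: 1.001
grip_force: 0.0
```

>>> jog_arm:
  rows: "0.9 -5 0 0 0 0 -1; 0.9 -5 0 0 0 0 -1; 0.9 -5 0 0 0 0 -1; 0 0 0 0 0 0 -1; 0 0 0 0 0 0 -1"

```text
time: 14.8
position: [0.4681, -0.0255, 0.1993]
tool_rot: [3.14, 0.003, -0.0]
ft_force: [0.2, -1.5, -0.0]
grip_width: 0.996
grip_force: 0.0
```

>>> jog_arm:
  rows: "0.6 -4 0 0 0 0 -1; 0.6 -4 0 0 0 0 -1; 0 0 5 0 0 0 -1; 0 0 3 0 0 0 -1; 0 0 0 0 0 0 -1"

```text
time: 15.42
position: [0.4783, 0.0527, 0.1171]
tool_rot: [3.142, -0.003, -0.008]
ft_force: [-1.4, -0.3, 0.4]
grip_width: 1.0
grip_force: 0.0
```

>>> jog_arm:
  rows: "0 0 0 0 0 0 -1; 0 0 3 0 0 0 -1; 0 0 3 0 0 0 -1; 0 0 2.4 0 0 0 -1; 0 0 0 0 0 0 -1"

```text
time: 16.05
position: [0.4803, 0.0536, 0.0353]
tool_rot: [3.142, -0.002, -0.002]
ft_force: [-0.7, 0.3, 0.1]
grip_width: 0.999
grip_force: 0.0
```

>>> jog_arm:
  rows: "0 0 0 0 0 0 -0.6; 0 0 0 0 0 0 -0.5; 0 0 0 0 0 0 -0.4; 0 0 0 0 0 0 0; 0 0 0 0 0 0 0"
  force: 6

```text
time: 16.68
position: [0.4812, 0.0539, 0.0361]
tool_rot: [3.141, -0.0, 0.002]
ft_force: [-1.9, -0.6, 5.5]
grip_width: 0.747
grip_force: 6.0
```

>>> jog_arm:
  rows: "0 0 0 0 0 0 0; 0 0 0 0 0 0 0"
  force: 20

```text
time: 16.92
position: [0.4811, 0.0539, 0.0361]
tool_rot: [3.141, -0.0, 0.002]
ft_force: [-1.1, -1.1, 7.6]
grip_width: 0.749
grip_force: 20.0
```

>>> jog_arm:
  rows: "0 0 -1 0 0 0 0.2; 0 0 -3 0 0 0 0.2; 0 0 -4 0 0 0 0.2; 0 0 -3 0 0 0 0.2; 0 0 0 0 0 0 0.2"
  force: 22

```text
time: 17.55
position: [0.4819, 0.0545, 0.1474]
tool_rot: [3.141, -0.0, 0.007]
ft_force: [-0.2, 0.2, -2.3]
grip_width: 0.742
grip_force: 22.0
```

>>> jog_arm:
  rows: "3.8 3.9 0 0 0 0 0.2; 3.8 3.9 0 0 0 0 0.2; 3.8 3.9 0 0 0 0 0.2; 3.9 3.7 0 0 0 0 0.2; 0 0 0 0 0 0 0.2"

```text
time: 18.18
position: [0.6338, -0.1048, 0.1415]
tool_rot: [-3.141, 0.01, 0.006]
ft_force: [-1.0, -0.1, -1.8]
grip_width: 0.741
grip_force: 22.0
```

>>> jog_arm:
  rows: "0 0 0 0 0 0 0.2; 0 0 4 0 0 0 0.2; 0 0 3 0 0 0 0.2; 0 0 2 0 0 0 0.2; 0 0 0 0 0 0 0.2"

```text
time: 18.8
position: [0.6317, -0.0989, 0.0538]
tool_rot: [-3.141, -0.002, 0.005]
ft_force: [0.4, -0.1, -1.9]
grip_width: 0.738
grip_force: 22.0
```

>>> jog_arm:
  rows: "0 0 0 0 0 0 0.2; 0 0 0 0 0 0 0.2"

```text
time: 19.05
position: [0.6345, -0.0999, 0.0569]
tool_rot: [3.141, -0.0, 0.004]
ft_force: [-0.0, -0.1, -1.7]
grip_width: 0.737
grip_force: 22.0
```

>>> jog_arm:
  rows: "0 0 1 0 0 0 0.2; 0 0 0.5 0 0 0 0.2; 0 0 0.2 0 0 0 0.2; 0 0 0 0 0 0 0.2; 0 0 0 0 0 0 0.2"

```text
time: 19.68
position: [0.6336, -0.0999, 0.0384]
tool_rot: [3.142, -0.0, 0.0]
ft_force: [-0.5, 0.1, -1.8]
grip_width: 0.746
grip_force: 22.0
```

>>> jog_arm:
  rows: "0 0 0.15 0 0 0 0.2; 0 0 0.1 0 0 0 0.2; 0 0 0 0 0 0 0.2; 0 0 0 0 0 0 0.2"

```text
time: 20.18
position: [0.6335, -0.0999, 0.0362]
tool_rot: [3.141, -0.0, 0.0]
ft_force: [-2.1, -0.5, 3.8]
grip_width: 0.744
grip_force: 22.0
```

>>> jog_arm:
  rows: "0 0 0.1 0 0 0 0.2; 0 0 0 0 0 0 0.2; 0 0 0 0 0 0 0.2"

```text
time: 20.55
position: [0.6335, -0.0999, 0.0362]
tool_rot: [3.141, -0.0, 0.0]
ft_force: [-4.0, 0.7, 8.2]
grip_width: 0.743
grip_force: 22.0
```

>>> jog_arm:
  rows: "0 0 0 0 0 0 -0.55; 0 0 0 0 0 0 -0.8; 0 0 0 0 0 0 -1; 0 0 -3 0 0 0 -1; 0 0 -5 0 0 0 -1"

```text
time: 21.18
position: [0.6318, -0.0999, 0.1133]
tool_rot: [-3.14, 0.0, 0.007]
ft_force: [1.2, -0.1, 0.6]
grip_width: 0.989
grip_force: 0.0
```

>>> jog_arm:
  rows: "0 0 -5 0 0 0 -1; 0 0 -3.5 0 0 0 -1; -0.7 -5 0 0 0 0 -1; -0.7 -5 0 0 0 0 -1; -0.7 -5 0 0 0 0 -1"

```text
time: 21.8
position: [0.6122, 0.0515, 0.1997]
tool_rot: [3.142, -0.001, 0.001]
ft_force: [0.1, -0.0, -0.6]
grip_width: 0.998
grip_force: 0.0
```

>>> jog_arm:
  rows: "-0.7 -5 0 0 0 0 -1; -0.7 -5 0 0 0 0 -1; -0.7 -5 0 0 0 0 -1; -0.9 -6 0 0 0 0 -1; 0 0 0 0 0 0 -1"

```text
time: 22.42
position: [0.579, 0.268, 0.2]
tool_rot: [-3.137, -0.017, 0.002]
ft_force: [-0.2, 0.4, 0.2]
grip_width: 1.001
grip_force: 0.0
```

>>> jog_arm:
  rows: "0 0 0 0 0 0 -1; 0 0 0 0 0 0 -1"

```text
time: 22.68
position: [0.5833, 0.2579, 0.1994]
tool_rot: [3.14, -0.005, -0.0]
ft_force: [0.7, -0.3, 0.1]
grip_width: 0.999
grip_force: 0.0
```

```bash
python3 - <<'E'
from m import *
from bench import ctrl
import pickle
s=ctrl.get_state();print(s['position'],np.round(s['joint_positions'],2))
D={n:get(n) for n in("scene","top")}; pickle.dump(D,open("D4.pkl","wb"))
cr=lambda n,u,v,w=26,h=20:cv2.resize(D[n]["img"][v-h:v+h,u-w:u+w],(390,300),interpolation=cv2.INTER_CUBIC)
cv2.imwrite("pics/s5.png",np.vstack([np.hstack([cr("top",362,223),cr("scene",292,262)]),np.hstack([cr("top",422,285),cr("scene",400,230)])]))
E
```

```text
[0.58334157 0.25794364 0.19939268] [ 0.15  0.41 -0.8   1.49  0.3   1.36 -2.24]
```

View pics/s5.png

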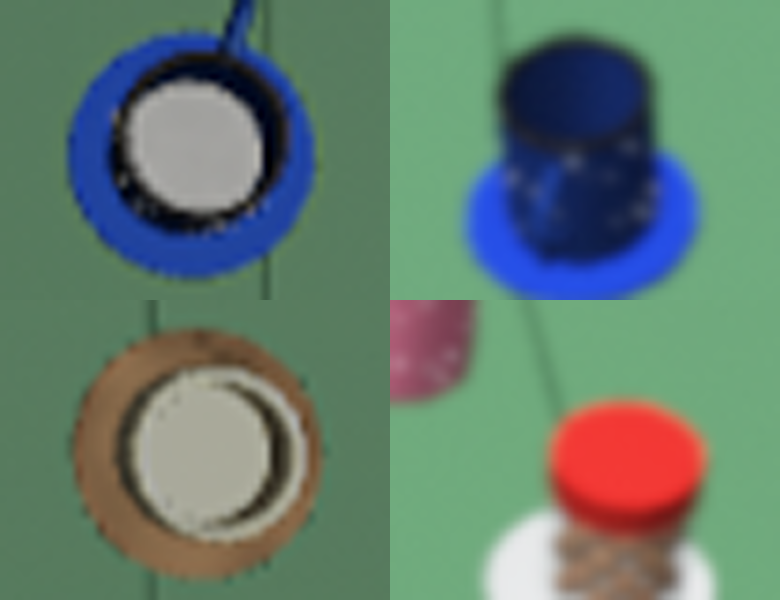

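The mug sits within about 1 mm of the blue coaster's centre: in the top crop its rim centre is offset (1.5, -2.3) px, which matches the expected parallax. The ramekin is undisturbed on the cork. Next is the jar.

>>> jog_arm:
  rows: "0 -0.2 5 0 0 0 -1; 0 0 3 0 0 0 -1; 0 0 0 0 0 0 -1; 0 0 3 0 0 0 -1; 0 0 3 0 0 0 -1"
  force: 6

```text
time: 23.4
position: [0.5844, 0.2622, 0.0615]
tool_rot: [-3.14, 0.003, -0.006]
ft_force: [-0.5, -0.1, -0.2]
grip_width: 0.997
grip_force: 0.0
```

>>> jog_arm:
  rows: "0 0 2.6 0 0 0 -1; 0 0 0 0 0 0 -1; 0 0 0 0 0 0 -0.6; 0 0 0 0 0 0 -0.5; 0 0 0 0 0 0 -0.4"

```text
time: 24.02
position: [0.5832, 0.2624, 0.0349]
tool_rot: [-3.141, 0.001, -0.003]
ft_force: [-0.2, 0.2, 0.1]
grip_width: 0.752
grip_force: 0.0
```

>>> jog_arm:
  rows: "0 0 0 0 0 0 0; 0 0 0 0 0 0 0; 0 0 0 0 0 0 0; 0 0 0 0 0 0 0"

```text
time: 24.52
position: [0.5831, 0.2619, 0.0346]
tool_rot: [3.141, -0.001, 0.002]
ft_force: [-1.3, -2.1, 5.6]
grip_width: 0.726
grip_force: 6.0
```

>>> jog_arm:
  rows: "0 0 0 0 0 0 0.2; 0 0 0 0 0 0 0.2"
  force: 25

```text
time: 24.78
position: [0.5831, 0.2618, 0.0346]
tool_rot: [3.141, -0.001, 0.002]
ft_force: [-0.7, -1.9, 5.8]
grip_width: 0.72
grip_force: 25.0
```

>>> jog_arm:
  rows: "0 0 -1 0 0 0 0.2; 0 0 -3 0 0 0 0.2; 0 0 -4 0 0 0 0.2; 0 0 -3 0 0 0 0.2; 0 0 0 0 0 0 0.2"

```text
time: 25.4
position: [0.5835, 0.2635, 0.1463]
tool_rot: [-3.139, -0.0, -0.007]
ft_force: [-0.2, 0.3, -2.3]
grip_width: 0.712
grip_force: 25.0
```

>>> jog_arm:
  rows: "-2 4.2 0 0 0 0 0.2; -2 4.2 0 0 0 0 0.2; -2 4.2 0 0 0 0 0.2; -2 4.2 0 0 0 0 0.2; -2.1 4.2 0 0 0 0 0.2"

```text
time: 26.02
position: [0.4794, 0.0507, 0.142]
tool_rot: [-3.141, 0.001, 0.004]
ft_force: [1.5, -0.9, -1.4]
grip_width: 0.713
grip_force: 25.0
```

>>> jog_arm:
  rows: "0 0 0 0 0 0 0.2; 0 0 0 0 0 0 0.2; 0 0 4 0 0 0 0.2; 0 0 3 0 0 0 0.2; 0 0 2 0 0 0 0.2"

```text
time: 26.65
position: [0.4806, 0.0542, 0.0518]
tool_rot: [-3.14, -0.004, 0.004]
ft_force: [0.3, 0.5, -1.8]
grip_width: 0.718
grip_force: 25.0
```

>>> jog_arm:
  rows: "0 0 0 0 0 0 0.2; 0 0 0 0 0 0 0.2; 0 0 0 0 0 0 0.2"

```text
time: 27.02
position: [0.4824, 0.0526, 0.0547]
tool_rot: [-3.142, -0.001, -0.003]
ft_force: [0.9, 0.1, -2.4]
grip_width: 0.718
grip_force: 25.0
```

Contact is expected at a TCP height of about 0.0346.

>>> jog_arm:
  rows: "0 0.1 1 0 0 0 0.2; 0 0 0.5 0 0 0 0.2; 0 0 0.2 0 0 0 0.2; 0 0 0 0 0 0 0.2; 0 0 0 0 0 0 0.2"

```text
time: 27.65
position: [0.4816, 0.0512, 0.0369]
tool_rot: [3.142, -0.0, 0.0]
ft_force: [0.1, 0.1, -1.5]
grip_width: 0.718
grip_force: 25.0
```

>>> jog_arm:
  rows: "0 0 0.15 0 0 0 0.2; 0 0 0.1 0 0 0 0.2; 0 0 0 0 0 0 0.2; 0 0 0 0 0 0 0.2"

```text
time: 28.15
position: [0.4817, 0.0511, 0.0345]
tool_rot: [3.141, -0.0, 0.001]
ft_force: [0.8, -1.0, 2.8]
grip_width: 0.715
grip_force: 25.0
```

>>> jog_arm:
  rows: "0 0 0.1 0 0 0 0.2; 0 0 0 0 0 0 0.2; 0 0 0 0 0 0 0.2"

```text
time: 28.52
position: [0.4821, 0.0511, 0.0345]
tool_rot: [3.141, -0.0, 0.001]
ft_force: [-2.9, -2.1, 9.3]
grip_width: 0.718
grip_force: 25.0
```

>>> jog_arm:
  rows: "0 0 0 0 0 0 -0.55; 0 0 0 0 0 0 -0.8; 0 0 0 0 0 0 -1; 0 0 -3 0 0 0 -1; 0 0 -5 0 0 0 -1"

```text
time: 29.15
position: [0.4797, 0.0511, 0.1125]
tool_rot: [-3.141, -0.0, 0.007]
ft_force: [-0.4, -0.7, 1.0]
grip_width: 0.992
grip_force: 0.0
```

>>> jog_arm:
  rows: "0 0 -5 0 0 0 -1; 0 0 -3.5 0 0 0 -1; -0.3 4.7 0 0 0 0 -1; -0.3 4.7 0 0 0 0 -1; -0.3 4.7 0 0 0 0 -1"

```text
time: 29.78
position: [0.4721, -0.0912, 0.1983]
tool_rot: [3.141, 0.0, 0.001]
ft_force: [-0.0, 0.2, 0.3]
grip_width: 1.0
grip_force: 0.0
```

>>> jog_arm:
  rows: "-0.3 4.7 0 0 0 0 -1; -0.3 4.7 0 0 0 0 -1; -0.3 4.7 0 0 0 0 -1; -0.4 4.5 0 0 0 0 -1; 0 0 0 0 0 0 -1"

```text
time: 30.4
position: [0.4577, -0.2801, 0.1975]
tool_rot: [3.141, -0.011, -0.002]
ft_force: [-0.9, 0.2, -0.9]
grip_width: 1.001
grip_force: 0.0
```

>>> jog_arm:
  rows: "0 0 0 0 0 0 -1; 0 0 5 0 0 0 -1; 0 0 5 0 0 0 -1; 0 0 0 0 0 0 -1; 0 0 0 0 0 0 -1"

```text
time: 31.02
position: [0.4609, -0.2754, 0.1001]
tool_rot: [3.14, 0.002, 0.003]
ft_force: [0.9, -1.5, 1.0]
grip_width: 1.002
grip_force: 0.0
```

>>> jog_arm:
  rows: "-0.1 0 3.5 0 0 0 -1; 0 0 3 0 0 0 -1; 0 0 2 0 0 0 -1; 0 0 0 0 0 0 -1; 0 0 0 0 0 0 -0.6"
  force: 6

```text
time: 31.65
position: [0.4602, -0.2767, 0.0156]
tool_rot: [3.139, 0.0, 0.005]
ft_force: [0.5, 0.3, 0.7]
grip_width: 0.948
grip_force: 0.0
```

>>> jog_arm:
  rows: "0 0 0 0 0 0 -0.5; 0 0 0 0 0 0 0; 0 0 0 0 0 0 0; 0 0 0 0 0 0 0; 0 0 0 0 0 0 0"

```text
time: 32.28
position: [0.4589, -0.2762, 0.0141]
tool_rot: [3.141, -0.0, 0.001]
ft_force: [-0.4, 0.5, 6.5]
grip_width: 0.737
grip_force: 6.0
```

>>> jog_arm:
  rows: "0 0 0 0 0 0 0.2; 0 0 0 0 0 0 0.2"
  force: 20

```text
time: 32.52
position: [0.4589, -0.2762, 0.0142]
tool_rot: [3.141, 0.0, 0.001]
ft_force: [-1.4, 0.1, 6.3]
grip_width: 0.729
grip_force: 20.0
```

>>> jog_arm:
  rows: "0 0 -1 0 0 0 0.2; 0 0 -3 0 0 0 0.2; 0 0 -4 0 0 0 0.2; 0 0 -4 0 0 0 0.2; 0 0 -2 0 0 0 0.2"
  force: 25

```text
time: 33.15
position: [0.459, -0.2761, 0.1557]
tool_rot: [3.14, -0.0, 0.003]
ft_force: [0.5, -0.3, -2.1]
grip_width: 0.725
grip_force: 25.0
```

>>> jog_arm:
  rows: "0.8 -3.2 0 0 0 0 0.2; 1 -4.5 0 0 0 0 0.2; 1 -4.5 0 0 0 0 0.2; 1 -4.5 0 0 0 0 0.2; 1 -4.5 0 0 0 0 0.2"

```text
time: 33.78
position: [0.5061, -0.0624, 0.1532]
tool_rot: [3.141, -0.0, -0.001]
ft_force: [0.4, -0.0, -1.9]
grip_width: 0.725
grip_force: 25.0
```

>>> jog_arm:
  rows: "1 -4.5 0 0 0 0 0.2; 1 -4.5 0 0 0 0 0.2; 1 -4.5 0 0 0 0 0.2; 1 -4.5 0 0 0 0 0.2; 1 -4.5 0 0 0 0 0.2"

```text
time: 34.4
position: [0.5562, 0.1621, 0.153]
tool_rot: [3.141, -0.001, -0.001]
ft_force: [-0.2, -0.8, -2.3]
grip_width: 0.727
grip_force: 25.0
```

>>> jog_arm:
  rows: "1 -4.5 0 0 0 0 0.2; 1.2 -5 0 0 0 0 0.2; 0 0 0 0 0 0 0.2; 0 0 0 0 0 0 0.2; 0 0 0 0 0 0 0.2"

```text
time: 35.02
position: [0.5788, 0.254, 0.153]
tool_rot: [3.14, -0.004, -0.0]
ft_force: [0.0, -0.5, -2.7]
grip_width: 0.729
grip_force: 25.0
```

>>> jog_arm:
  rows: "0 0 5 0 0 0 0.2; 0 0 4 0 0 0 0.2; 0 0 2.5 0 0 0 0.2; 0 0 0 0 0 0 0.2; 0 0 0 0 0 0 0.2"

```text
time: 35.65
position: [0.5796, 0.2558, 0.0397]
tool_rot: [-3.141, 0.002, -0.003]
ft_force: [0.6, 0.4, -0.8]
grip_width: 0.73
grip_force: 25.0
```

>>> jog_arm:
  rows: "0 0 1 0 0 0 0.2; 0 0 0.5 0 0 0 0.2; 0 0 0 0 0 0 0.2; 0 0 0 0 0 0 0.2; 0 0 0 0 0 0 0.2"

```text
time: 36.28
position: [0.5786, 0.2563, 0.0235]
tool_rot: [-3.141, 0.0, -0.001]
ft_force: [-0.3, 0.4, -1.9]
grip_width: 0.725
grip_force: 25.0
```

>>> jog_arm:
  rows: "0 0 0.5 0 0 0 0.2; 0 0 0.2 0 0 0 0.2; 0 0 0.1 0 0 0 0.2; 0 0 0 0 0 0 0.2; 0 0 0 0 0 0 0.2"

```text
time: 36.9
position: [0.5786, 0.2562, 0.0153]
tool_rot: [-3.142, 0.0, -0.0]
ft_force: [0.4, 0.6, -2.7]
grip_width: 0.727
grip_force: 25.0
```

>>> jog_arm:
  rows: "0 0 0.1 0 0 0 0.2; 0 0 0 0 0 0 0.2; 0 0 0 0 0 0 0.2"

```text
time: 37.28
position: [0.5786, 0.2562, 0.0143]
tool_rot: [-3.142, 0.0, -0.0]
ft_force: [0.7, -0.3, -2.3]
grip_width: 0.731
grip_force: 25.0
```

>>> jog_arm:
  rows: "0 0 0.1 0 0 0 0.2; 0 0 0 0 0 0 0.2; 0 0 0 0 0 0 0.2"

```text
time: 37.65
position: [0.5786, 0.2562, 0.0142]
tool_rot: [3.141, -0.0, 0.001]
ft_force: [-1.4, -1.4, 6.3]
grip_width: 0.727
grip_force: 25.0
```

>>> jog_arm:
  rows: "0 0 0 0 0 0 -0.55; 0 0 0 0 0 0 -0.8; 0 0 0 0 0 0 -1; 0 0 -3 0 0 0 -1; 0 0 -5 0 0 0 -1"

```text
time: 38.28
position: [0.5771, 0.2552, 0.092]
tool_rot: [3.14, -0.0, -0.007]
ft_force: [1.2, 1.5, -0.3]
grip_width: 0.989
grip_force: 0.0
```

>>> jog_arm:
  rows: "0 0 -5 0 0 0 -1; 0 0 -5 0 0 0 -1; -5 -1 -2 0 0 0 -1; -5 -1 0 0 0 0 -1; 0 0 0 0 0 0 -1"

```text
time: 38.9
position: [0.4746, 0.2783, 0.2138]
tool_rot: [3.14, 0.009, 0.001]
ft_force: [1.1, -0.8, 0.7]
grip_width: 0.999
grip_force: 0.0
```

```bash
python3 - <<'E'
from m import *
from bench import ctrl
s=ctrl.get_state();print(s['position'],s['grip_force'])
D={n:get(n) for n in("scene","top")}
a=cv2.resize(D["top"]["img"][190:310,210:450],(800,400),interpolation=cv2.INTER_CUBIC)
b=cv2.resize(D["scene"]["img"][190:290,230:430],(400,200),interpolation=cv2.INTER_CUBIC)
c=cv2.resize(D["top"]["img"],(267,200))
cv2.imwrite("pics/f.png",np.vstack([a,np.hstack([b,c,np.zeros((200,133,3),np.uint8)])]))
E
```

```text
[0.47460864 0.27832992 0.21375661] 0.0
```

View pics/f.png

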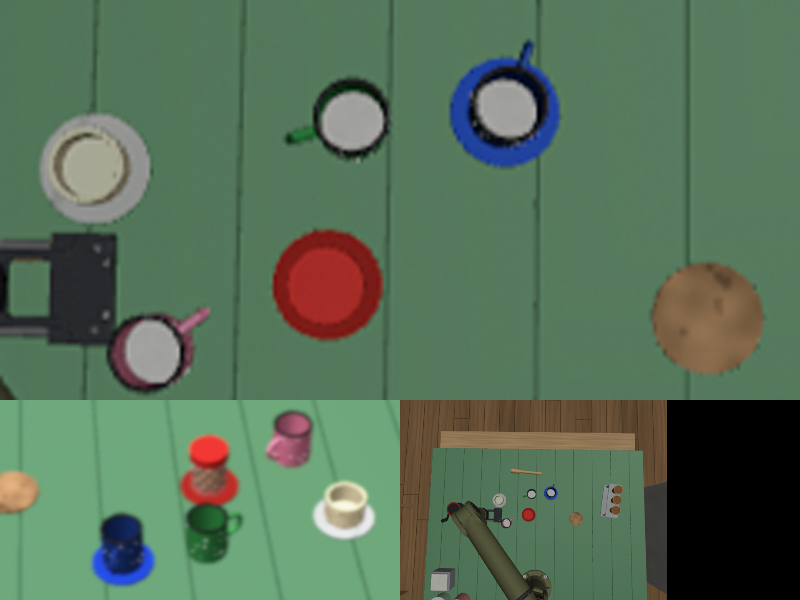

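The final picture shows all three upright and centred on their own coasters: ramekin at (90,167) on white, jar lid at (325,286) on red, and mug at (507,107) on blue. The cork coaster is empty and the look-alikes and other items are where they were.

>>> jog_arm:
  rows: "0 0 0 0 0 0 -1; 0 0 0 0 0 0 -1; 0 0 0 0 0 0 -1"

```text
time: 39.38
position: [0.4789, 0.276, 0.2129]
tool_rot: [-3.141, 0.001, 0.001]
ft_force: [-0.2, 0.1, -0.3]
grip_width: 0.999
grip_force: 0.0
```

```bash
python3 -c "
from bench import ticket;print(ticket.close_job())"
```

```text
the job is handed in; nothing more can be done
None
```

The job is handed in at about 39 s: the mug stands on the blue coaster, the ramekin on the white and the jar on the red, all upright and centred in the last picture, with the gripper open and clear; the hand-in gave no verdict.

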